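# Open the cooling box with its lever and hold it open

### The arm

A 7-joint arm with a two-finger parallel gripper is mounted at the origin on a cart in front of the work surface, level with it; the furniture and walls round the work are solid. World frame = base frame: x ahead of the robot, y to its left, z up, the work surface at z = 0. Lengths are in m, angles in degrees, forces in N, time in s.
With the tool pointing down it reaches from about 0.35 to 0.775 m from the base axis. Payload 3.1 kg.
Tool frame: the origin (TCP) lies on the centre line of the jaws, within the pads' length; the fingertips stand 17 mm ahead of it and the grasp point (between the pads) lies 2 mm behind it (robot.tip_reach is the distance from the TCP to the fingertips, in m); z points along the fingers, y is the line along which they close (so a half turn about z gives the same grasp; the last joint's range is limited). The gripper opens to 85 mm and grips with 20 to 120 N. Pads are 22 mm wide; open, the fingers measure 114 mm over their backs; the gripper's body (76 mm by 85 mm) begins 54 mm behind the grasp point. The pads swing forward as they close: fully open they stand 13 mm farther back than shut.
Start: joints at [71.809, 17.813, 0.802, 86.603, -0.252, 75.585, -1.558], TCP at [0.15, -0.529, 0.248] pointing down, gripper open.
Joint ranges: [-154.91, 154.91], [-16.99, 109.72], [-72.82, 74.43], [7.12, 147.25], [-82.49, 262.49], [11.32, 116.49], [-174.64, 174.64]. Speed limits (degrees/s): [159.86, 159.86, 180, 180, 180, 180, 180].

### API

Orientations are given as [roll, pitch, yaw] about the fixed x, y, z axes, in that order (R = Rz(yaw) Ry(pitch) Rx(roll)).
In Python, from station import robot, fingers, vision, workorder, recognise gives the robot as it stands. Calls block until the motion is done:
- robot.move_to(position, orientation): joint-space move of the TCP to a pose.
- robot.line_to(position, orientation=None, velocity=0.15, f_stop=None): straight line of the TCP; orientation=None keeps the orientation; velocity is the mean speed in m/s. With f_stop (N) it stops when the force on the tool has changed by that much, and returns True; else False.
- robot.move_j(angles): joint-space move.
- fingers.gripper_to(opening, force=None): opening from 0.0 (shut) to 1.0 (fully open); force is the grip in N (None keeps the last); returns when the fingers have stopped.
- robot.pause(seconds).
- robot.inverse_kinematics(position, orientation): joint angles nearest the present ones, or None.
- vision.grab_frame(name): name is "scene" or "top" or "wrist"; returns the picture (400x640x3 uint8, red, green, blue); there is no depth.
- vision.calibration(name): a dict with "mtx" (3x3 intrinsics, pixels), "extrinsics" (4x4, takes a point from world to camera coordinates); the wrist camera has in their place "T_tool_cam" (4x4, takes a point from camera to tool coordinates, whose origin is the TCP and whose axes are the flange's). Camera axes: x right, y up, looking along -z (the intrinsics and any distortion apply to the point x, -y, -z); pixel columns grow to the right and rows downward; lengths in m; the calibration is good to about 2 mm. The wrist camera is an equidistant fisheye: a pixel r from the principal point sees the ray r / f radians off the axis. A picture is of the moment at which its call begins: read the wrist's pose just before it. calibration takes no time and is no camera call.
A pose or a line that the arm cannot do raises robot.PlanningError and nothing moves.
- workorder.close_job(): hands the job in; it is judged then, once.
Trained networks look in the newest picture that a camera, given by its name, has taken for a name from the list of things; names that differ only in an ending like _2 or _b are one class to them, and where a whole thing is asked for, a point or a joint stands for the part that bears it (a point fixed in the world has none). Each returns a list of dicts, best first, with "p" (0 to 1); they miss things now and then, are a little off and sometimes report something else, mostly with a low value. They report only what shows in the picture. A call takes as long as a camera call.
- recognise(label, camera): "rect" ([centre column, centre row, width, height] in pixels, round what is visible of it).
Readings, each from a call of its own:
- robot.current_time_s(): time.
- robot.current_joint_positions(): joint angles.
- robot.current_dq(): joint speeds.
- robot.current_joint_torque(): joint torques, N m.
- robot.current_tool_pos(): TCP position.
- robot.current_eef_rot(): TCP orientation.
- robot.current_contact_force(): force on the tool from outside, world axes, zero at the start.
- robot.current_torque(): the same for the moment, N m.
- robot.current_finger_gap(): opening from 0.0 (shut) to 1.0 (fully open).
- robot.current_gripper_force(): force on a finger pad.
Only numpy, scipy, OpenCV 4.12 (cv2) and the standard library are available. Lean on these libraries where they do the work, as an engineer would, in place of code of your own. Each camera call takes 0.05 s, during which the arm holds its last target. There are 200 camera calls.

### The job

The small cooling box on the bench is shut by a heavy steel flap that is raised by the lever in front of it. Push the sliding safety stop out from under the lever, as far as it goes, then press the paddle at the lever's long end right down to its rubber pad, so that the flap rises, and finish while still holding it down there. Work by pushing and pressing only: do not touch the flap itself, leave the lever's axle in its slots, and leave everything else on the bench where it stands.

Things in the scene. Friction and masses are not known exactly. Their poses are not given: they have to be found in the camera images.
- box: the fixture, fixed: dark base plate (8 mm) with a grey sheet-metal box, two slotted cheeks for the axle, the stop's slide and a rubber pad. Origin on the bench below the axle; z up; x along the lever from paddle to box (box x 32 to 141 mm, y +-65 mm, rim z 72 mm); y the way the stop slides free. Plate: x -245 to 155 mm, y +-45 mm (+-70 at the box; -122 to 98 at the slide, x -145 to -75)
- flap (a joint): the heavy steel flap on the box (102x136x22 mm, about 2.2 kg), hinged at its far edge (x = +137 mm of the fixture): 0 rad shut, grows as it opens; about 0.34 when the lever meets its rubber pad, 0.37 with the pad squeezed flat
- flap_edge (a point): middle of the lower front edge of the flap, 72 mm above the bench when shut
- stop (a joint): the sliding safety stop: 0 m when its steel pillar stands wholly under the lever, 0.045 when pushed fully clear (end of travel); the lever is blocked below 0.021. It starts between 0 and 0.012, slides with about 2 N of friction and stays where it is left
- stop_tab (a point): centre of the outer push face of the stop's upright tab, 50 mm above the bench; the tab is 32 mm wide along x, 14 mm thick along y, its top 76 mm above the bench; the face looks to -y of the fixture and is pushed to +y, at x = -110 mm. The slide's side guides stand 20 mm high
- lever: loose steel lever, bar 18 mm wide, 12 mm thick, resting by its axle in the open slots of the cheeks, its short end (70 mm) under the flap, its long end (200 mm) raised, towards -x of the fixture. Origin on the axle, axes as the fixture's at the start. A turn of about 0.37 rad brings the long end to its pad; this takes about 4 to 9 N on the paddle
- lever_paddle (a point): centre of the top face of the square paddle (44x44x12 mm) at the lever's long end; about 109 mm above the bench at rest (the paddle slopes 0.17 rad, its end up), about 36 mm when it meets the round rubber pad below it (32 mm across), which gives 8 mm more at 1.5 N/mm before it is hard. On the way down it stays within 5 mm of the same place seen from above
- lever_axle (a point): middle of the lever's axle (10 mm thick, 56 mm long)
- axle_seat (a point): fixed point where the axle lies when seated in its slots, 69 mm above the bench
- enamel_jar_a: small enamel jar, 34 mm across, 26 mm tall, beside the fixture; origin at centre of underside
- enamel_jar_b: second small enamel jar, 34 mm across, 26 mm tall, on the other side of the fixture; origin at centre of underside
- frit_jar_a: round white-lidded jar, 58 mm across, 58 mm tall, at the far left of the bench; origin at centre of underside
- frit_jar_b: a like jar, 58 mm across, 58 mm tall, at the near right; origin at centre of underside
- tub: square milky tub, 77x68x70 mm, at the near left; origin at centre of underside
- key: brass key on a ring with a round tag, 98 mm long, lying at the right
- the_tweezers: steel tweezers, 155 mm long, lying at the near right

How it is judged:
By the outcome, as a careful person would: the job done as asked, in the order asked, and still so for the second after the job is handed in, while the arm keeps its last pose, push and grip.
It also fails if it takes over 38 s, if anything falls off the work surface, if the arm or the gripper's body presses on something with over 40 N, if the wrist force passes 120 N, or if a joint passes its speed limit or range.

## Working session

There is one attempt and no reset: what is moved stays moved. The work goes in short steps, each a Python script; the robot and the scene stay as the last script left them, time stands still between calls to the robot, and variables do not carry over. Pictures are saved under pics/ and viewed, at most 10 in all, crops included, and the job is handed in when it is done.

```bash
mkdir -p pics; ls
python3 - <<'E'
from station import robot, fingers, vision, recognise
import cv2
for n in("top","scene"):
    cv2.imwrite(f"pics/{n}1.png",vision.grab_frame(n)[:,:,::-1])
    c=vision.calibration(n);print(n,{k:(v.round(3).tolist() if hasattr(v,'round') else v) for k,v in c.items()})
    for l in("stop_tab","lever_paddle","lever","flap","box","enamel_jar_a","enamel_jar_b"):
        print(l,[(d['rect'],round(d['p'],2)) for d in recognise(l,n)[:3]])
print(robot.current_time_s())
E
```

```text
pics
top {'mtx': [[361.299, 0.0, 326.483], [0.0, 361.299, 203.927], [0.0, 0.0, 1.0]], 'extrinsics': [[-0.012, -1.0, -0.001, 0.023], [0.999, -0.012, 0.042, -0.531], [-0.042, -0.001, 0.999, -1.008], [0.0, 0.0, 0.0, 1.0]]}
stop_tab [([283.4, 203.9, 14.5, 46.6], 0.85)]
lever_paddle [([284.5, 187.8, 98.6, 30.0], 0.92)]
lever [([283.9, 188.6, 96.4, 31.2], 0.58)]
flap [([351.9, 180.0, 48.7, 61.4], 0.95)]
box [([304.9, 193.7, 144.5, 85.3], 0.62), ([353.0, 179.9, 41.8, 57.2], 0.41), ([283.6, 190.2, 97.9, 33.7], 0.31)]
enamel_jar_a [([310.4, 146.6, 13.4, 13.2], 0.51), ([283.6, 189.4, 95.5, 28.4], 0.49)]
enamel_jar_b [([310.4, 146.6, 13.4, 13.2], 0.51), ([283.6, 189.4, 95.5, 28.4], 0.49)]
scene {'mtx': [[445.319, 0.0, 323.306], [0.0, 445.319, 198.691], [0.0, 0.0, 1.0]], 'extrinsics': [[-0.516, -0.856, 0.013, 0.283], [0.472, -0.272, 0.839, -0.323], [-0.715, 0.439, 0.544, -0.943], [0.0, 0.0, 0.0, 1.0]]}
stop_tab [([286.8, 229.4, 33.1, 38.1], 0.96), ([277.9, 204.8, 85.5, 26.3], 0.17)]
lever_paddle [([279.0, 206.8, 76.6, 29.3], 0.97), ([296.8, 213.6, 133.8, 84.1], 0.65)]
lever [([278.9, 206.6, 85.2, 19.4], 0.75), ([245.2, 290.1, 36.3, 43.9], 0.38)]
flap [([330.9, 185.8, 53.2, 30.1], 0.78), ([417.3, 206.6, 28.4, 13.3], 0.45)]
box []
enamel_jar_a [([329.6, 239.7, 8.7, 8.3], 0.54), ([283.0, 198.8, 12.2, 9.1], 0.38)]
enamel_jar_b [([329.6, 239.7, 8.7, 8.3], 0.54), ([283.0, 198.8, 12.2, 9.1], 0.38)]
0.8
```

View pics/top1.png

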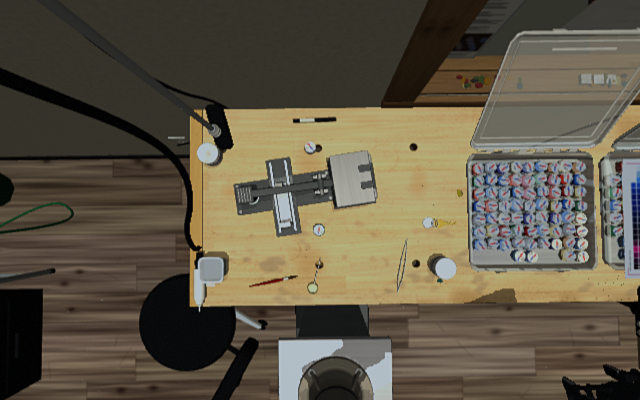

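View pics/scene1.png

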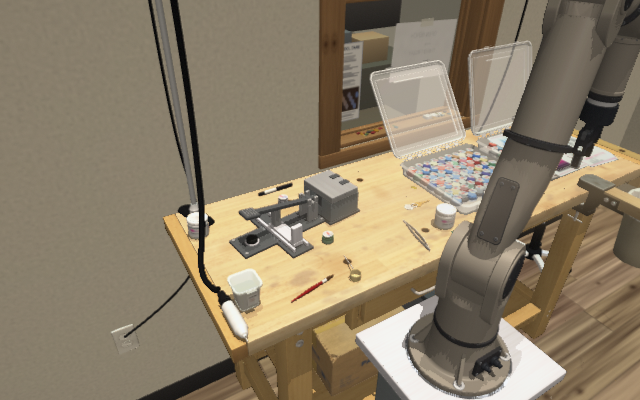

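Top view: the fixture is at about (305,190), the paddle at the left (245,190), the box at the right (352,180), and the stop's tab on the near side (285,225). The scene view shows the white tab at (293,232). I'll zoom in.

Run:
```python
import cv2,numpy as np
a=cv2.imread("pics/top1.png")[140:245,225:385];b=cv2.imread("pics/scene1.png")[160:270,220:380]
cv2.imwrite("pics/z.png",np.vstack([cv2.resize(a,None,fx=4.5,fy=4.5,interpolation=2)[:300*2][:,:800]]))
cv2.imwrite("pics/z2.png",cv2.resize(b,None,fx=5,fy=5,interpolation=2))
```

```text
(no output)
```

View pics/z.png

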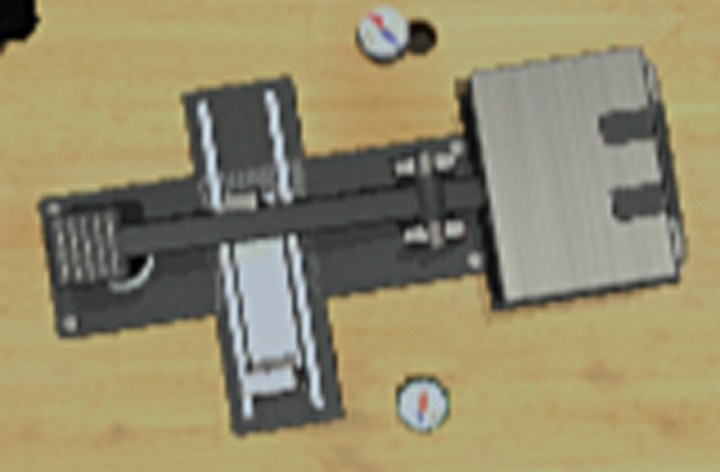

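View pics/z2.png

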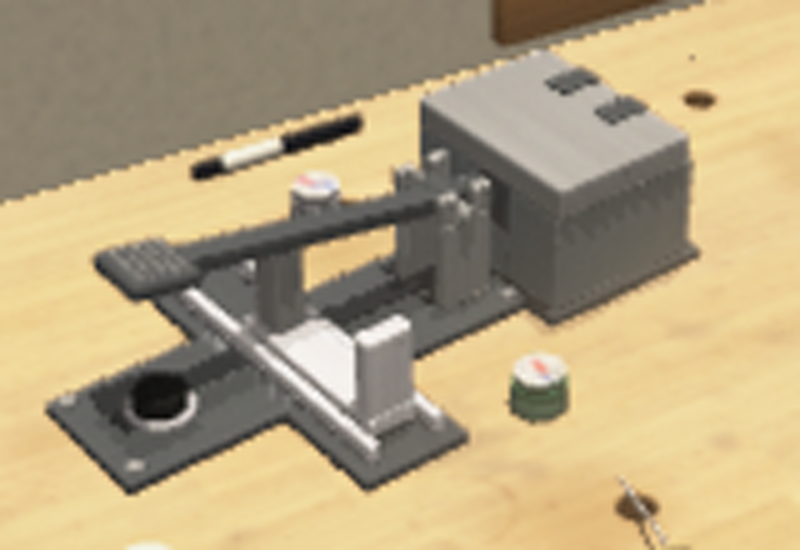

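```bash
cat > fit.py <<'E'
import numpy as np
from scipy.optimize import least_squares
from station import vision
def proj(n,P):
    c=vision.calibration(n);E=np.array(c["extrinsics"]);K=np.array(c["mtx"])
    q=np.atleast_2d(P)@E[:3,:3].T+E[:3,3]; q=q*[1,-1,-1]
    q=q@K.T; return q[:,:2]/q[:,2:]
def world(p,F):
    F=np.atleast_2d(F);c,s=np.cos(p[2]),np.sin(p[2])
    return np.c_[p[0]+c*F[:,0]-s*F[:,1],p[1]+s*F[:,0]+c*F[:,1],F[:,2]]
E
python3 - <<'E'
from fit import *
T=lambda u,v:(225+u/4.5,140+v/4.5)
S=lambda u,v:(220+u/5,160+v/5)
t=[((-245,45),T(42,200)),((-245,-45),T(60,335)),((-145,98),T(185,92)),((-75,98),T(290,78)),((-145,-122),T(237,433)),((-75,-122),T(343,412))]
s=[((-245,-45),S(130,490)),((-245,45),S(48,410)),((-145,-122),S(370,488)),((-75,-122),S(467,437))]
def res(p):
    return np.concatenate([(proj(n,world(p,[[a/1e3,b/1e3,.008] for (a,b),_ in L]))-[q for _,q in L]).ravel() for n,L in(("top",t),("scene",s))])
r=least_squares(res,[.57,0,-1.4]);p=r.x;print(p,np.degrees(p[2]));print(res(p).reshape(-1,2).round(1).tolist())
np.save("p.npy",p)
f=lambda y:(proj("scene",world(p,[[-.126,y[0],.076],[-.094,y[0],.076]]))-[S(362,345),S(412,322)]).ravel()
g=least_squares(f,[-.09]);print("tab face y",g.x,g.fun)
for n in("top","scene"):
    print(n,proj(n,world(p,[[-.2,0,.109],[-.11,g.x[0],.076],[0,0,.069],[.03,0,.072]])).round(1).tolist())
print(world(p,[[-.2,0,.109],[-.11,g.x[0],.05],[0,0,.069]]).round(4))
E
```

```text
[ 0.58001449  0.03185148 -1.42657203] -81.73655644672066
[[-1.0, 0.0], [-0.4, 1.4], [-0.7, 0.2], [0.3, -0.5], [-0.7, 1.1], [0.3, 1.9], [-0.1, -1.6], [-0.6, -2.2], [-0.4, -1.7], [0.9, -1.9]]
tab face y [-0.09647422] [ 0.74686465 -0.82823388  0.44319758 -0.68920859]
top [[243.1, 195.3], [285.1, 227.0], [320.8, 184.7], [331.9, 182.8]]
scene [[248.6, 211.4], [298.0, 225.9], [308.6, 198.6], [316.6, 194.4]]
[[0.5513 0.2298 0.109 ]
 [0.4687 0.1268 0.05  ]
 [0.58   0.0319 0.069 ]]
```

Run:
```python
from fit import *
from station import robot,fingers,recognise
import cv2
p=np.load("p.npy")
print(robot.current_eef_rot())
fingers.gripper_to(0.0)
P=world(p,[[-.11,-.155,.24]])[0]; yaw=np.degrees(p[2])+90
sol=[]
for y in(yaw,yaw-180):
    q=robot.inverse_kinematics(P.tolist(),[180,0,y]); print(y,q); sol.append((q,y))
q0=np.array(robot.current_joint_positions())
q,y=min([s for s in sol if s[0] is not None],key=lambda s:abs(np.array(s[0])-q0).max())
robot.move_to(P.tolist(),[180,0,y]); np.save("yaw.npy",y)
print(robot.current_tool_pos(),robot.current_eef_rot(),robot.current_time_s())
c=vision.calibration("wrist");print(c)
cv2.imwrite("pics/w1.png",vision.grab_frame("wrist")[:,:,::-1])
for l in("stop_tab","lever_paddle"):print(l,recognise(l,"wrist")[:2])
```

```text
[1.79994486e+02 2.26875296e-03 1.58056011e+01]
8.263443553279345 [  41.47949063   11.72653427  -67.78013182  103.21749097   11.37024655
   72.62059484 -111.04837958]
-171.73655644672067 [ 38.33066221  10.32984844 -63.38064641 103.27473499   9.6876723
  72.29621297  70.61861532]
[0.41128935 0.11731428 0.23989585] [-1.79988990e+02 -9.49675044e-03 -1.71878055e+02] 4.0417
{'mtx': array([[309.70691629,   0.        , 317.57767844],
       [  0.        , 309.70691629, 198.21083119],
       [  0.        ,   0.        ,   1.        ]]), 'T_tool_cam': array([[ 5.47963248e-05,  9.61702612e-01,  2.74095024e-01,
         7.01630466e-02],
       [ 9.99999946e-01, -1.41835798e-04,  2.97734466e-04,
        -9.74412185e-04],
       [ 3.25208500e-04,  2.74094993e-01, -9.61702568e-01,
        -1.26256736e-01],
       [ 0.00000000e+00,  0.00000000e+00,  0.00000000e+00,
         1.00000000e+00]])}
stop_tab [{'rect': [320.4, 233.3, 28.4, 24.5], 'p': 0.97}]
lever_paddle [{'rect': [321.6, 324.6, 194.3, 17.5], 'p': 0.71}, {'rect': [319.8, 231.1, 26.2, 26.3], 'p': 0.6}]
```

View pics/w1.png

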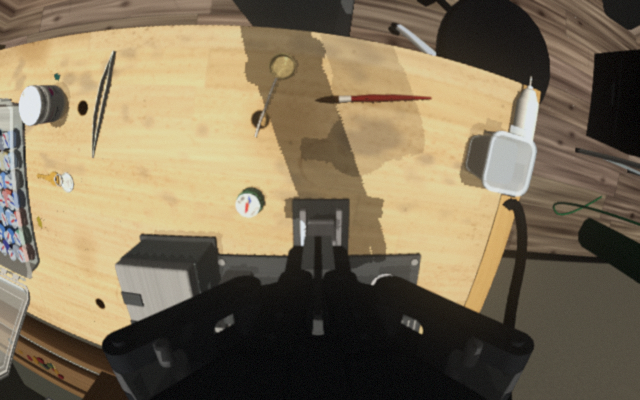

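The wrist view shows the slide's near plate edge at about (293,197) to (349,198) and the tab at (320,233). The jaws lie over it in line with the tab. I'll check the numbers.

```bash
cat >> fit.py <<'E'
from scipy.spatial.transform import Rotation
from station import robot
def wray(uv,z,p):
    c=vision.calibration("wrist");K=np.array(c["mtx"]);T=np.array(c["T_tool_cam"])
    R=Rotation.from_euler("xyz",robot.current_eef_rot(),degrees=True).as_matrix()
    d=(np.array(uv)-K[:2,2])/K[0,0];r=np.hypot(*d)
    v=np.array([d[0]/r*np.sin(r),-d[1]/r*np.sin(r),-np.cos(r)])
    o=R@T[:3,3]+robot.current_tool_pos();w=R@T[:3,:3]@v
    X=o+w*(z-o[2])/w[2]; c,s=np.cos(p[2]),np.sin(p[2]);e=X[:2]-p[:2]
    return np.array([c*e[0]+s*e[1],-s*e[0]+c*e[1]])
E
python3 - <<'E'
from fit import *
p=np.load("p.npy")
for uv,z,n in[((293,197),.008,"(-75,-122)"),((349,198),.008,"(-145,-122)"),((320,245),.076,"tab top inner"),((320,221),.03,"tab low"),((320,238),.076,"top outer?"),((420,253),.008,"(-245,-45)")]:
    print(n,(wray(uv,z,p)*1e3).round(1))
E
python3 -c "
import cv2;a=cv2.imread('pics/w1.png')[190:280,210:430];cv2.imwrite('pics/w1z.png',cv2.resize(a,None,fx=3.6,fy=3.6,interpolation=2))"
```

```text
(-75,-122) [ -78.5 -124.4]
(-145,-122) [-146.  -123.1]
tab top inner [-110.5  -92.3]
tab low [-110.9 -101.8]
top outer? [-110.5 -100.2]
(-245,-45) [-244.5  -46.7]
```

View pics/w1z.png

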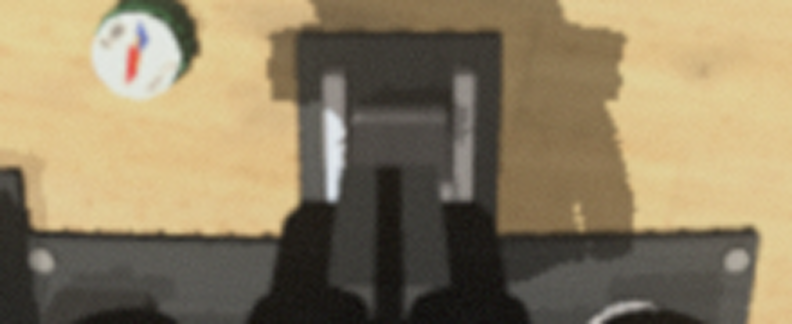

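The fit holds to about 2 mm. Next I descend in front of the tab and push.

Run:
```python
from fit import *
p=np.load("p.npy")
W=lambda x,y,z: world(p,[[x,y,z]])[0].tolist()
def loc():
    e=np.array(robot.current_tool_pos());c,s=np.cos(p[2]),np.sin(p[2]);d=e[:2]-p[:2]
    return (np.array([c*d[0]+s*d[1],-s*d[0]+c*d[1],e[2]])*1e3).round(1)
print(robot.line_to(W(-.11,-.155,.064),velocity=.15,f_stop=15),loc())
print(robot.line_to(W(-.11,-.12,.064),velocity=.08,f_stop=8),loc())
print(robot.line_to(W(-.11,-.04,.064),velocity=.04,f_stop=14),loc(),robot.current_contact_force(),robot.current_time_s())
```

```text
False [-110.2 -154.2   64.7]
False [-110.1 -120.3   64. ]
True [-109.8  -72.2   63. ] [-0.93802661 -0.02410237  0.25293635] 7.35
```

```bash
cat >> fit.py <<'E'
p=np.load("p.npy")
W=lambda x,y,z: world(p,[[x,y,z]])[0].tolist()
def loc():
    e=np.array(robot.current_tool_pos());c,s=np.cos(p[2]),np.sin(p[2]);d=e[:2]-p[:2]
    return (np.array([c*d[0]+s*d[1],-s*d[0]+c*d[1],e[2]])*1e3).round(1)
E
python3 - <<'E'
from fit import *
from station import recognise
import cv2
print(robot.line_to(W(-.11,-.05,.064),velocity=.03,f_stop=20),loc(),robot.current_contact_force())
robot.line_to(W(-.11,-.11,.064),velocity=.15)
a=vision.grab_frame("top");b=vision.grab_frame("scene")
print(recognise("stop_tab","scene")[:2],robot.current_time_s())
z=lambda im:cv2.resize(im[:,:,::-1],None,fx=4,fy=4,interpolation=2)
cv2.imwrite("pics/s2.png",np.hstack([z(a[150:245,230:330]),z(b[165:260,230:330])]))
for y in(-.0965,-.06,-.055):print(y,proj("scene",world(p,[[-.11,y,.076]])).round(1))
E
```

```text
True [-109.4  -72.4   62. ] [-1.51546445 -0.5408831  -0.09932246]
[{'rect': [280.6, 222.1, 31.1, 41.7], 'p': 0.91}] 8.3167
-0.0965 [[298.  225.9]]
-0.06 [[290.  219.6]]
-0.055 [[288.9 218.8]]
```

View pics/s2.png

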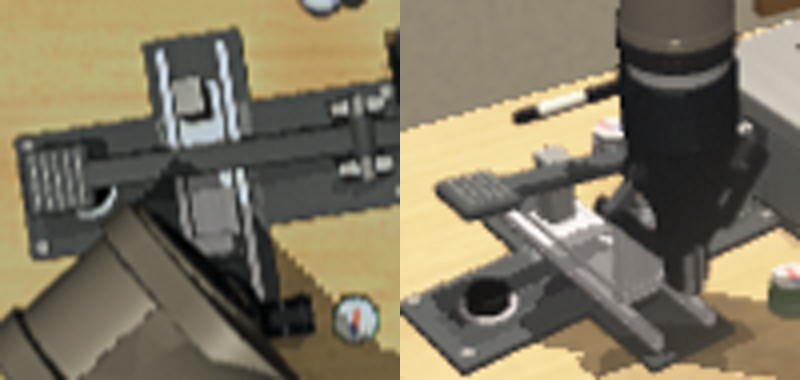

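The pillar has moved out past the lever on the far side, and the tab is at its end: two pushes stopped at the same spot against 20 N. Now the paddle.

Run:
```python
from fit import *
x,y=-.198,.001
robot.line_to(W(-.11,-.115,.2),velocity=.25)
robot.line_to(W(x,y,.2),velocity=.2)
f0=np.array(robot.current_contact_force());print(f0.round(2),loc(),robot.current_time_s())
print(robot.line_to(W(x,y,.137),velocity=.15,f_stop=15))
print(robot.line_to(W(x,y,.062),velocity=.05,f_stop=25),loc(),robot.current_contact_force().round(2))
for z in(.060,.058,.056,.054,.052):
    if robot.line_to(W(x,y,z),velocity=.03,f_stop=12):print("stop")
    robot.pause(.2); f=np.array(robot.current_contact_force());print(z,loc(),f.round(2))
    if f[2]-f0[2]>17:break
print(robot.current_time_s())
```

```text
[1.04 0.07 0.16] [-197.4    0.   198.8] 9.8833
False
False [-201.2    1.7   63.4] [-0.7   2.97  5.5 ]
0.06 [-201.     1.8   61.3] [-0.74  2.6   4.41]
0.058 [-200.7    1.8   59.2] [-1.04  2.65  5.6 ]
0.056 [-200.3    1.8   57. ] [-0.06  2.7   6.36]
0.054 [-200.     1.7   54.9] [0.15 2.83 5.18]
0.052 [-199.9    1.8   53.4] [-0.25  3.03  7.09]
14.35
```

Run:
```python
from fit import *
from station import recognise
import cv2
x,y=-.198,.001
for z in(.050,.048,.046,.044,.042,.040):
    if robot.line_to(W(x,y,z),velocity=.03,f_stop=12):print("stop")
    robot.pause(.2); f=np.array(robot.current_contact_force());print(z,loc(),f.round(2))
    if f[2]>13.5:break
print(robot.current_time_s())
a=vision.grab_frame("top");b=vision.grab_frame("scene")
z=lambda im:cv2.resize(im[:,:,::-1],None,fx=3.5,fy=3.5,interpolation=2)
cv2.imwrite("pics/s3.png",np.hstack([z(a[140:250,240:350]),z(b[155:265,235:350])]))
```

```text
0.05 [-199.7    2.    52. ] [-0.71  2.17 10.71]
0.048 [-199.5    2.1   50.5] [-1.63  1.23 12.74]
0.046 [-199.3    2.2   49.2] [-2.48 -0.46 15.25]
15.7
```

View pics/s3.png

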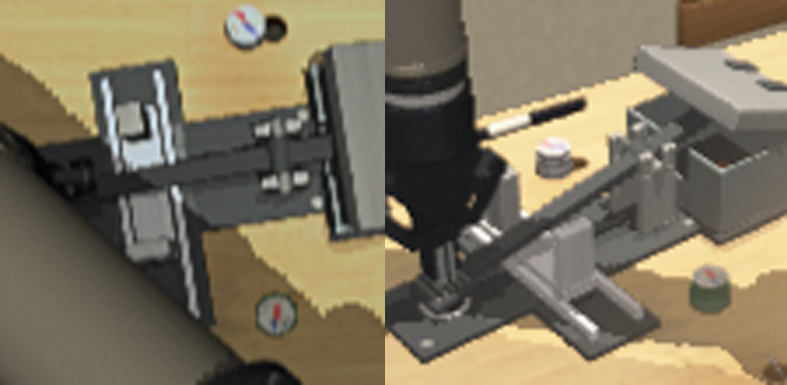

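The flap is raised, the axle is in its slots and the stop is still clear. The force rose from about 6 N to 15 N at close to the pad's stiffness, so the pad is squeezed about 4 to 5 mm. I'm handing it in.

Run:
```python
from fit import *
from station import workorder
robot.pause(.5);print(loc(),robot.current_contact_force().round(1))
print(workorder.close_job())
```

```text
[-199.3    2.2   49.2] [-2.2  0.7 15.7]
the job is handed in; nothing more can be done
None
```

I pushed the safety stop out to its end of travel, then pressed the paddle about 4–5 mm into its rubber pad (15.7 N). The flap was up, and I handed the job in at about 16 s with the arm still holding it down.

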